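Close a plaster mould and latch its keeper bar

ROBOT

A 6-joint arm with a two-finger parallel gripper is mounted at the origin on the work surface. World frame = base frame: x ahead of the robot, y to its left, z up, the work surface at z = 0. Lengths are in m, angles in rad, forces in N, time in s.
With the tool pointing down it reaches from about 0.15 to 0.775 m from the base axis. Payload 6.1 kg.
Tool frame: the origin (TCP) lies on the centre line of the jaws, within the pads' length; the fingertips stand 14 mm ahead of it and the grasp point (between the pads) lies 5 mm behind it; y points along the fingers, z is the direction in which the jaws open and shut, and the axes are right-handed (so a half turn about y gives the same grasp; the last joint's range is limited). The gripper opens to 85 mm and grips with 20 to 120 N. Pads are 22 mm wide; open, the fingers measure 114 mm over their backs; the gripper's body (76 mm by 85 mm) begins 54 mm behind the grasp point. The pads swing forward as they close: fully open they stand 13 mm farther back than shut.
Start: joints at [-1.16, 0.126, -0.04, 1.405, 0, 1.571], TCP at [0.21, -0.481, 0.215] pointing down, gripper open.
Joint ranges: [-2.72, 2.72], [-0.95, 1.95], [-1.27, 1.35], [-1.78, 2.02], [-1.46, 1.47], [-3.14, 3.14]. Speed limits (rad/s): [2.39, 2.39, 3.01, 3.14, 3.14, 3.14].

INTERFACE

Orientations are given as a rotation vector (axis times angle).
In Python, from workcell import bot gives the robot as it stands.
- The arm moves only by the tool move_arm, never from a script. Its argument "motion" is text: rows parted by semicolons, each of 7 numbers parted by spaces: the finger opening in cm, from 0 to 8.54, then the shift along the tool's x, y, z in cm, then the turn, a rotation vector about the tool's x, y, z in degrees. In form: fingers tx ty tz ax ay az; .... A call has 1 to 20 rows; each row is the pose to reach, as a shift and turn from the pose commanded when the call began, along the tool's axes at that moment; what a row does not reach only later rows make up. A row lasts 1/10 s, in which the tool goes at most 50 mm and 8.59 degrees, less where a joint would pass 70% of its speed; a pose out of reach is approached as far as the arm can. A call with a gripper value outside its range is refused whole. The fingers move at their own pace and stop on an object; "squeeze" is the grip in N (left out, the last holds). Time passes only in rows, so rows that repeat a pose let the fingers close. It gives the time, the measured TCP pose, the force and the opening at its end, in the units of the state.
- bot.sense(): the state, without advancing time (a new reading comes with each control period).
- bot.grab_frame(name): name is "side" or "top"; returns the picture (480x640x3 uint8, red, green, blue); there is no depth.
- bot.camera_info(name): a dict with "vertical_fov" (degrees; the focal length in pixels is half the picture's height over the tangent of half this angle, whatever the lens; pixels are square), "cx", "cy" (the principal point, pixels), "R" (3x3) and "t" (3): a world point X has camera coordinates R X + t. Camera axes: x right, y down, z forward; pixel columns grow to the right and rows downward; lengths in m; the calibration is good to about 2 mm. A picture is of the moment at which its call begins. camera_info takes no time and is no camera call.
- bot.job_done(): hands the job in, once; it reports no verdict.
The state is a dict: "time": time; "joints": joint angles; "qvel": joint speeds; "tau": joint torques, N m; "tcp_pos": TCP position; "tool_rot": TCP orientation; "contact_force": force on the tool from outside, world axes, zero at the start; "wrist_torque": the same for the moment, N m; "opening": opening from 0.0 (shut) to 1.0 (fully open).
Only numpy, scipy, OpenCV 4.12 (cv2) and the standard library are available. Lean on these libraries where they do the work, as an engineer would, in place of code of your own. Each camera call takes 0.05 s, during which the arm holds its last target. There are 200 camera calls.

TASK

With the yellow keeper bar still open, slide the loose plaster mould half fully home against the fixed half in the cradle. Then swing the keeper bar shut across it until it snaps past the sprung ball and rests fully closed in its detent. Keep the loose half standing in its cradle, and leave the other things on the bench where they are.

Things in the scene. Friction and masses are not known exactly. Their poses are not given: they have to be found in the camera images.
- cradle: Fixed wooden mould cradle. Origin on the bench top; +y points out of its open end, -y to its end wall. In its frame (mm): base board x -130..130, y -175..115, top at z 20; end wall y -168..-146 to z 125; low side rails, inner faces x = +-69, outer faces +-81, y -145..100, tops at z 40; round dark hinge post 34 thick at x -105, y 27 to z 74.
- fixed_half_mid (a point): Centre of the FIXED white plaster mould half, part of the cradle, 130 x 80 x 80 mm, against the end wall: cradle x 0, y -105, z 60 mm; its +y face lies at cradle y -65. Axes as the cradle's.
- mould_half_mid (a point): Centre of the LOOSE white plaster half, 130 (x) by 80 (y) by 80 (z) mm, about 0.75 kg, standing on the base board between the rails (4 mm play each side), 25 to 50 mm short of the fixed half. Pushed low (about half height) on its outer +y face it slides at some 2 to 6 N without tipping. Home = it touches the fixed half: centre then at cradle x 0, y -25, z 60 mm.
- keeper (a joint): Angle of the yellow keeper bar (rad): 0 = fully shut on its stop, lying along the cradle's +x across the outer face of the homed half; grows as it swings out to the cradle's +y (1.57 = straight out). Limits 0 and 1.6; stays where left. Shutting, it rides over the sprung ball from about 0.12 rad (4 to 8 N at its end, crest 0.06); the ball then rises behind it and holds it at 0.
- keeper_hinge (a point): Point on the bar's vertical hinge axis at the height of its centre line: cradle x -105, y 27, z 85 mm. Turns with the bar: its x axis points along the bar to the free end. The bar is a level round yellow rod 18 mm thick with a dark 32 mm hub; below it, while open, are only base board, rails or bench. Shut, its inner side is 3 mm clear of the homed half.
- keeper_tip (a point): Point on the bar's centre line 225 mm from the hinge axis, at the free end, just short of the black 26 mm end ball.
- catch (a point): Place on the bar's centre line, when shut, over the dark square catch post: cradle x 105, y 27, z 85 mm. The post spans x 87..123, y -5..65, to z 74; the 16 mm sprung steel ball in its top is at x 105, y 39, tip at z 81; a small back stop (y 7..17, to z 100) stands behind the shut bar.
- vase: closed terracotta vase, 150 mm tall, 100 mm across; a bystander loose on the bench, origin at its underside; leave it alone.
- pot: open terracotta pot, 95 mm tall, about 100 mm across; a bystander loose on the bench, origin at its underside; leave it alone.
- glaze_jar: white jar with lid, 110 mm tall, 80 mm across; a bystander loose on the bench, origin at its underside; leave it alone.
- bowl: terracotta bowl, 60 mm tall, 150 mm across; a bystander loose on the bench, origin at its underside; leave it alone.
- spatula: metal-bladed spatula lying flat, about 200 mm long; a bystander loose on the bench, origin at its underside; leave it alone.
- brush: flat brush lying flat, about 200 mm long; a bystander loose on the bench, origin at its underside; leave it alone.
Not all that is in view belongs to the job. Leave any blue or purple look-alike of the part that bears mould_half_mid alone.

How it is judged:
By the outcome, as a careful person would: the job done as asked, in the order asked, and still so for the second after the job is handed in, with the robot touching nothing.
It also fails if it takes over 48 s, if anything falls off the work surface, if the arm or the gripper's body presses on something with over 40 N, if the wrist force passes 120 N, or if a joint passes its speed limit or range.

## Working session

There is one attempt and no reset: what is moved stays moved. The work goes in short steps, Python scripts to look and compute and a tool call to move; the robot and the scene stay as the last step left them, time stands still between calls to the robot, and variables do not carry over. Pictures are saved under pics/ and viewed, about 8 in all and at most 12, crops included, and the job is handed in when it is done.

Besides the shell and the picture viewer there is one more tool, called as name(argument=value, ...) on one line, values as JSON. move_arm: Moves the arm, as the interface text tells. Its arguments: {"type":"object","properties":{"motion":{"type":"string"},"squeeze":{"type":"number"}},"required":["motion"]}

```bash
mkdir -p pics; python3 - <<'E'
from workcell import bot
import cv2
for n in("side","top"):
    cv2.imwrite(f"pics/{n}0.png",bot.grab_frame(n)[:,:,::-1]); print(n,bot.camera_info(n))
s=bot.sense();print(s["time"],s["tcp_pos"],s["tool_rot"],s["opening"])
E
```

```text
side {'vertical_fov': 55.3152680818557, 'cx': 329.11877882790145, 'cy': 242.89125769842877, 'R': array([[-0.84636839, -0.53259719,  0.00088101],
       [-0.39027192,  0.61906711, -0.68150109],
       [ 0.36242016, -0.57714482, -0.73181657]]), 't': array([0.42872491, 0.27290906, 1.29691476])}
top {'vertical_fov': 48.087735564833594, 'cx': 314.72127171058906, 'cy': 242.02505175937847, 'R': array([[ 8.43322235e-02, -9.96437682e-01, -1.49737484e-04],
       [-9.75052793e-01, -8.24913733e-02, -2.06075774e-01],
       [ 2.05329314e-01,  1.75248301e-02, -9.78536025e-01]]), 't': array([-0.03737184,  0.5279426 ,  1.28962651])}
0.1 [ 0.20948337 -0.48097261  0.21400488] [-0.41601316  1.99681132 -1.99393403] 0.9988916730397361
```

View pics/side0.png

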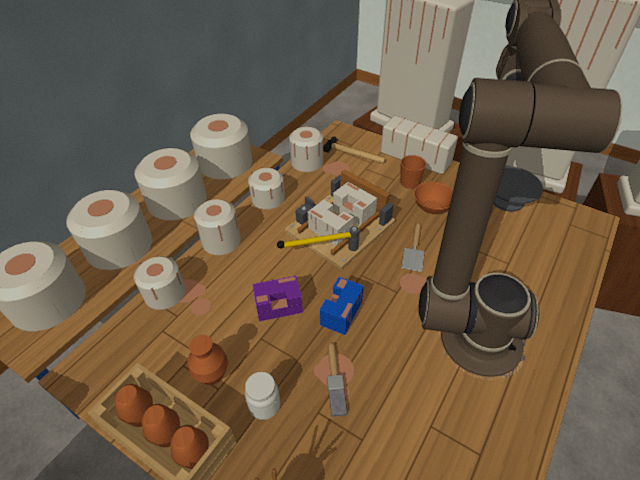

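View pics/top0.png

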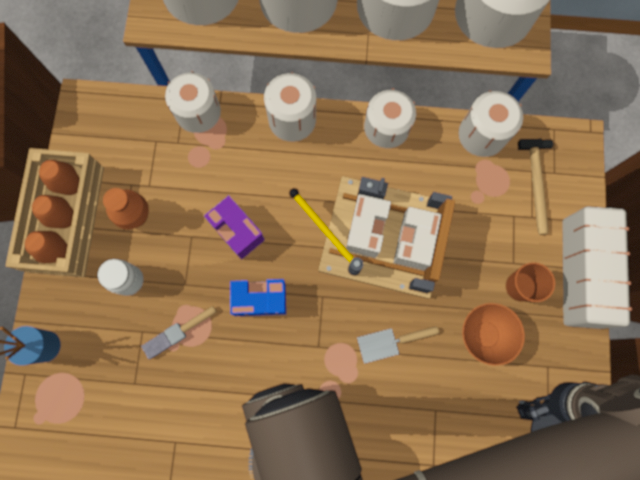

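Top view: white halves at (418,238), the fixed one by the end wall, and (370,225), the loose one on the hinge/catch side. Blue (258,297) and purple (234,227) are look-alikes. The keeper hub is at (356,265), its end ball at (294,193) and the catch post at (373,187). I'll confirm in an enlarged crop.

```bash
python3 - <<'E'
import cv2
a=cv2.imread("pics/top0.png")[160:310,270:470]
cv2.imwrite("pics/crop1.png",cv2.resize(a,None,fx=4,fy=4,interpolation=cv2.INTER_CUBIC))
E
```

```text
(no output)
```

View pics/crop1.png

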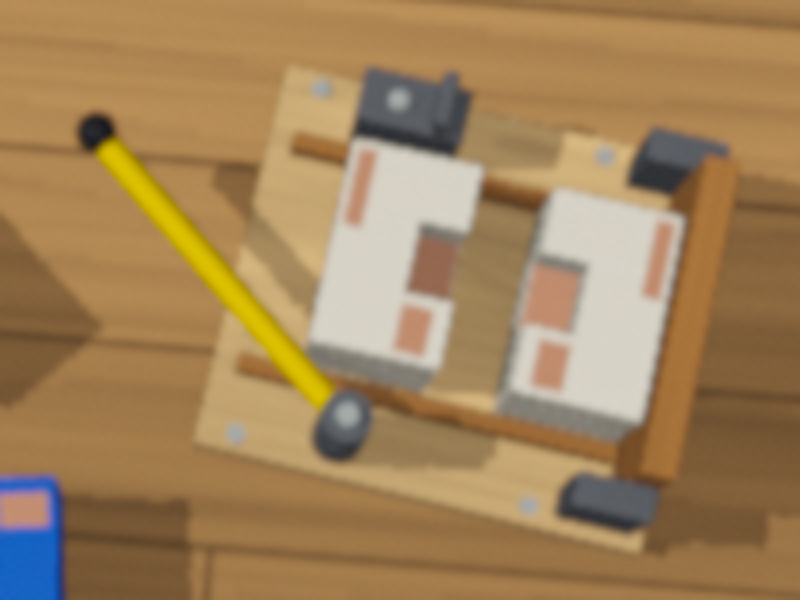

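The crop confirms it: white loose half (corners about (357,138),(484,166),(437,370),(309,345)) with a gap to the fixed white half, in the cradle, bar open, end ball at (96,131), catch ball at (399,99).

```bash
cat > h.py <<'E'
import numpy as np, cv2
from scipy.optimize import least_squares
from scipy.spatial.transform import Rotation as R
from workcell import bot
def K(c):
    f=240/np.tan(np.radians(c["vertical_fov"]/2)); return f
def proj(c,X):
    p=np.atleast_2d(X)@c["R"].T+c["t"]; return K(c)*p[:,:2]/p[:,2:]+[c["cx"],c["cy"]]
def ray_z(c,uv,z):
    d=c["R"].T@np.array([(uv[0]-c["cx"])/K(c),(uv[1]-c["cy"])/K(c),1]); o=-c["R"].T@c["t"]
    return o+d*(z-o[2])/d[2]
def c2w(p,P):
    P=np.atleast_2d(P)/1000; s,co=np.sin(p[2]),np.cos(p[2])
    return np.c_[p[0]+co*P[:,0]-s*P[:,1],p[1]+s*P[:,0]+co*P[:,1],P[:,2]]
E
python3 - <<'E'
from h import *
c=bot.camera_info("top")
f=lambda a:(np.array(a)+.5)/4-.5+[270,160]
M=[((130,115,20),(288,67)),((-130,115,20),(196,441)),((-130,-175,20),(640,552)),((105,39,81),(399,99)),((65,-65,100),(556,188)),((65,-145,100),(686,214)),((-65,-145,100),(643,424))]
P=np.array([m[0] for m in M]);U=f([m[1] for m in M])
r=least_squares(lambda p:(proj(c,c2w(p,P))-U).ravel(),[.5,-.1,0])
p=r.x;print(p,r.fun.reshape(-1,2).round(1).tolist())
def w2c(X): 
    s,co=np.sin(p[2]),np.cos(p[2]);d=X[:2]-p[:2];return np.array([co*d[0]+s*d[1],-s*d[0]+co*d[1]])*1000
for u in [(357,138),(484,166),(437,370),(309,345)]:print("loose",w2c(ray_z(c,f(u),.1)))
for u in [(96,131)]:
  b=w2c(ray_z(c,f(u),.085));print("ball",b,np.hypot(*(b-[-105,27])),np.arctan2(b[1]-27,b[0]+105))
for n,q in dict(hinge=(-105,27,85),catch=(105,27,85),home=(0,-25,60),outer=(0,55,60)).items():print(n,c2w(p,q))
s=bot.sense();print(R.from_rotvec(s["tool_rot"]).as_matrix().round(3),s["joints"])
E
```

```text
[ 0.57388501 -0.14069247 -0.15657609] [[-0.1, -0.6], [-0.6, 0.7], [0.6, 0.3], [0.5, -0.4], [-0.0, -0.2], [-0.4, 0.8], [-0.1, -0.6]]
loose [66.4658195  60.18047194]
loose [ 67.6131645 -19.4345647]
loose [-63.68982588 -18.80061048]
loose [-67.11601324  59.39580227]
ball [ 36.8597332  218.87773206] 238.62365340698048 0.9341632109043476
hinge [[ 0.47437978 -0.09764937  0.085     ]]
catch [[ 0.68181084 -0.13039616  0.085     ]]
home [[ 0.56998658 -0.16538665  0.06      ]]
outer [[ 0.58246155 -0.08636529  0.06      ]]
[[-0.917 -0.001  0.399]
 [-0.399  0.001 -0.917]
 [ 0.    -1.    -0.001]] [-1.16001758e+00  1.26343348e-01 -4.04831290e-02  1.40541660e+00
 -2.28887397e-05  1.57079681e+00]
```

```bash
cat >> h.py <<'E'
p0=np.array([0.57388501,-0.14069247,-0.15657609])
def pose():
    s=bot.sense();return s,np.array(s["tcp_pos"]),R.from_rotvec(s["tool_rot"])
def want(cx,cy,z,th):  # cradle mm, jaw axis angle th in cradle, tool down
    a=th+p0[2]; zt=np.array([np.cos(a),np.sin(a),0]); yt=np.array([0,0,-1.]);xt=np.cross(yt,zt)
    return c2w(p0,(cx,cy,z))[0],R.from_matrix(np.c_[xt,yt,zt])
def cmd(cx,cy,z,th):
    s,t,r=pose();X,Q=want(cx,cy,z,th)
    print((cx,cy,z,round(th,2)),"cm",(100*r.inv().apply(X-t)).round(2),"deg",np.degrees((r.inv()*Q).as_rotvec()).round(1))
def where():
    s,t,r=pose();d=t[:2]-p0[:2];c,n=np.cos(p0[2]),np.sin(p0[2])
    zt=r.as_matrix()[:,2]
    print("t",s["time"],"cradle",np.round([1e3*(c*d[0]+n*d[1]),1e3*(-n*d[0]+c*d[1]),1e3*t[2]],1),"jaw",round(np.arctan2(zt[1],zt[0])-p0[2],3),"F",np.round(s["contact_force"],1),"op",round(s["opening"],3))
E
python3 -c "
from h import *
cmd(5,90,215,0)"
```

```text
(5, 90, 215, 0) cm [-52.26  -0.07 -23.97] deg [  0.1 -57.5  -0. ]
```

move_arm(motion="2 -52.3 0 -24 0 -57.5 0;2 -52.3 0 -24 0 -57.5 0;2 -52.3 0 -24 0 -57.5 0;2 -52.3 0 -24 0 -57.5 0;2 -52.3 0 -24 0 -57.5 0;2 -52.3 0 -24 0 -57.5 0;2 -52.3 0 -24 0 -57.5 0;2 -52.3 0 -24 0 -57.5 0;2 -52.3 0 -24 0 -57.5 0;2 -52.3 0 -24 0 -57.5 0;2 -52.3 0 -24 0 -57.5 0;2 -52.3 0 -24 0 -57.5 0;2 -52.3 0 -24 0 -57.5 0;2 -52.3 0 -24 0 -57.5 0;2 -52.3 0 -24 0 -57.5 0;2 -52.3 0 -24 0 -57.5 0;2 -52.3 0 -24 0 -57.5 0;2 -52.3 0 -24 0 -57.5 0", squeeze=30)

```text
time: 1.9
tcp_pos: [0.593, -0.0531, 0.215]
tool_rot: [-1.13, 1.324, -1.325]
contact_force: [0.5, -0.8, -0.6]
opening: 0.233
```

```bash
python3 -c "
from h import *
where();cmd(5,90,120,0);cmd(5,90,62,0)
c=bot.camera_info('top');X,Q=want(5,90,62,0);s,t,r=pose();print(proj(c,[t,X]))
cv2.imwrite('pics/top2.png',cv2.resize(bot.grab_frame('top')[120:320,240:480,::-1],None,fx=3,fy=3))"
```

```text
t 1.9 cradle [  5.2  89.5 215. ] jaw -0.001 F [ 0.5 -0.8 -0.6] op 0.233
(5, 90, 120, 0) cm [-0.05  9.5  -0.02] deg [-0.  -0.1 -0. ]
(5, 90, 62, 0) cm [-0.05 15.3  -0.03] deg [-0.  -0.1 -0. ]
[[344.10215965 201.60908302]
 [340.62725912 218.68427118]]
```

View pics/top2.png

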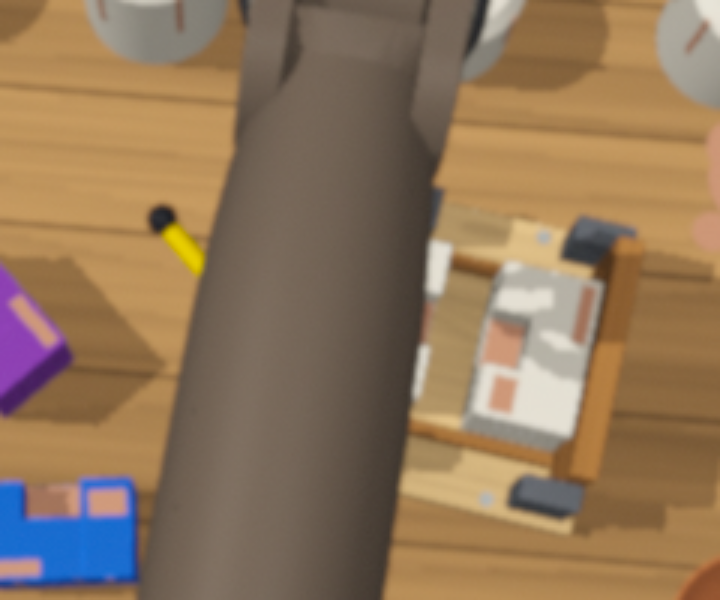

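The arm hides the loose half in the top view. The bar tip (162,218) and the fixed half (530,350) are unmoved. Descending by the numbers.

move_arm(motion="2 0 3 0 0 0 0;2 0 6 0 0 0 0;2 0 9 0 0 0 0;2 0 11 0 0 0 0;2 0 13 0 0 0 0;2 0 14.5 0 0 0 0;2 0 15.3 0 0 0 0;2 0 15.3 0 0 0 0;2 0 15.3 0 0 0 0")

```text
time: 2.85
tcp_pos: [0.5936, -0.0526, 0.0624]
tool_rot: [-1.131, 1.323, -1.324]
contact_force: [-0.3, -0.5, 1.1]
opening: 0.234
```

```bash
python3 -c "
from h import *
where()
cv2.imwrite('pics/s3.png',cv2.resize(bot.grab_frame('side')[160:280,260:420,::-1],None,fx=5,fy=5,interpolation=2))"
```

```text
t 2.85 cradle [ 5.7 90.1 62.4] jaw -0.0 F [-0.3 -0.5  1.1] op 0.234
```

View pics/s3.png

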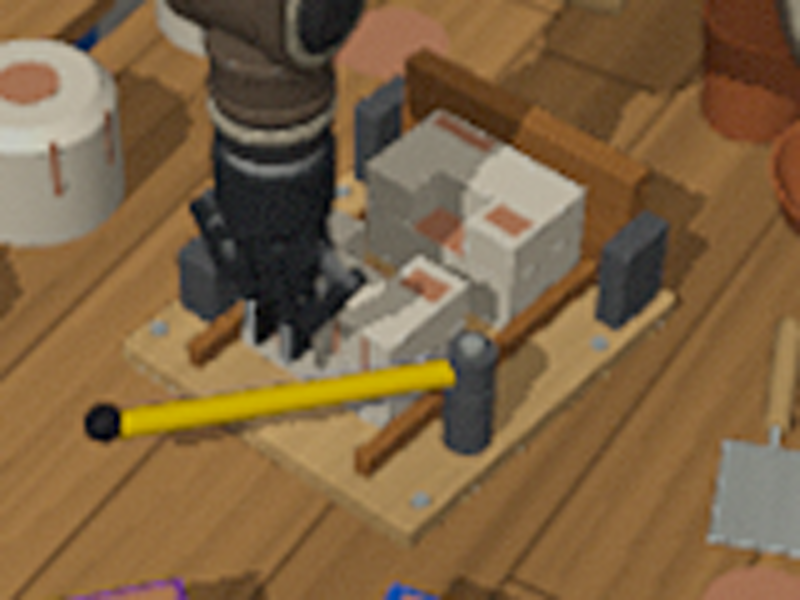

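Side view: fingers (270,340) in front of the loose half's outer face, bar clear. Push.

move_arm(motion="2 1 0 0 0 0 0;2 1.5 0 0 0 0 0;2 1.8 0 0 0 0 0;2 2.1 0 0 0 0 0;2 2.4 0 0 0 0 0;2 2.7 0 0 0 0 0;2 3 0 0 0 0 0;2 3.3 0 0 0 0 0;2 3.6 0 0 0 0 0;2 3.9 0 0 0 0 0;2 4.2 0 0 0 0 0;2 4.5 0 0 0 0 0;2 4.8 0 0 0 0 0;2 5.1 0 0 0 0 0;2 5.4 0 0 0 0 0;2 5.6 0 0 0 0 0;2 5.8 0 0 0 0 0;2 5.9 0 0 0 0 0;2 6 0 0 0 0 0;2 6 0 0 0 0 0")

```text
time: 4.9
tcp_pos: [0.5839, -0.1119, 0.0617]
tool_rot: [-1.131, 1.323, -1.324]
contact_force: [0.5, 2.4, 1.0]
opening: 0.233
```

```bash
python3 -c "
from h import *
where()"
```

```text
t 4.9 cradle [ 5.4 30.  61.7] jaw 0.0 F [0.5 2.4 1. ] op 0.233
```

Sliding at 2.4 N. Continue in small steps until the force rises.

move_arm(motion="2 0.1 0 0 0 0 0;2 0.2 0 0 0 0 0;2 0.3 0 0 0 0 0;2 0.4 0 0 0 0 0;2 0.4 0 0 0 0 0")

```text
time: 5.4
tcp_pos: [0.5836, -0.1151, 0.0617]
tool_rot: [-1.13, 1.324, -1.322]
contact_force: [1.7, 5.0, 1.3]
opening: 0.236
```

```bash
python3 -c "
from h import *
where()"
```

```text
t 5.4 cradle [ 5.6 26.8 61.7] jaw 0.0 F [1.7 5.  1.3] op 0.236
```

move_arm(motion="2 0.1 0 0 0 0 0;2 0.2 0 0 0 0 0;2 0.3 0 0 0 0 0;2 0.3 0 0 0 0 0")

```text
time: 5.8
tcp_pos: [0.5836, -0.115, 0.0617]
tool_rot: [-1.126, 1.325, -1.317]
contact_force: [3.0, 15.7, 1.9]
opening: 0.233
```

```bash
python3 -c "
from h import *
where()"
```

```text
t 5.8 cradle [ 5.6 26.9 61.7] jaw 0.002 F [ 3.  15.7  1.9] op 0.233
```

It stops firmly at the expected home (y 26.9 mm, 16 N). Back off, then up.

move_arm(motion="2 -1 0 0 0 0 0;2 -2.5 0 0 0 0 0;2 -4.5 0 0 0 0 0;2 -6 0 0 0 0 0;2 -6 0 0 0 0 0;0 -6 -4 0 0 0 0;0 -6 -8 0 0 0 0;0 -6 -12 0 0 0 0;0 -6 -12 0 0 0 0;0 -6 -12 0 0 0 0")

```text
time: 6.8
tcp_pos: [0.5928, -0.0599, 0.1827]
tool_rot: [-1.13, 1.322, -1.325]
contact_force: [0.2, 1.2, -1.2]
opening: -0.002
```

```bash
python3 - <<'E'
from h import *
where()
cv2.imwrite('pics/s4.png',cv2.resize(bot.grab_frame('side')[160:280,260:420,::-1],None,fx=5,fy=5,interpolation=2))
hx,hy=-105,27
def arc(th,r=160,d=35): # d = normal distance TCP outside bar centreline
    return hx+r*np.cos(th)-d*np.sin(th),hy+r*np.sin(th)+d*np.cos(th)
cmd(*arc(.93),180,.93); cmd(*arc(.93),66,.93)
E
```

```text
t 6.8 cradle [  6.1  82.8 182.7] jaw -0.0 F [ 0.2  1.2 -1.2] op -0.002
(np.float64(-37.403260764964486), np.float64(176.1833799214598), 180, 0.93) cm [-9.33  0.12 -4.27] deg [  0.  -53.3   0. ]
(np.float64(-37.403260764964486), np.float64(176.1833799214598), 66, 0.93) cm [-9.34 11.52 -4.27] deg [  0.  -53.3   0. ]
```

View pics/s4.png

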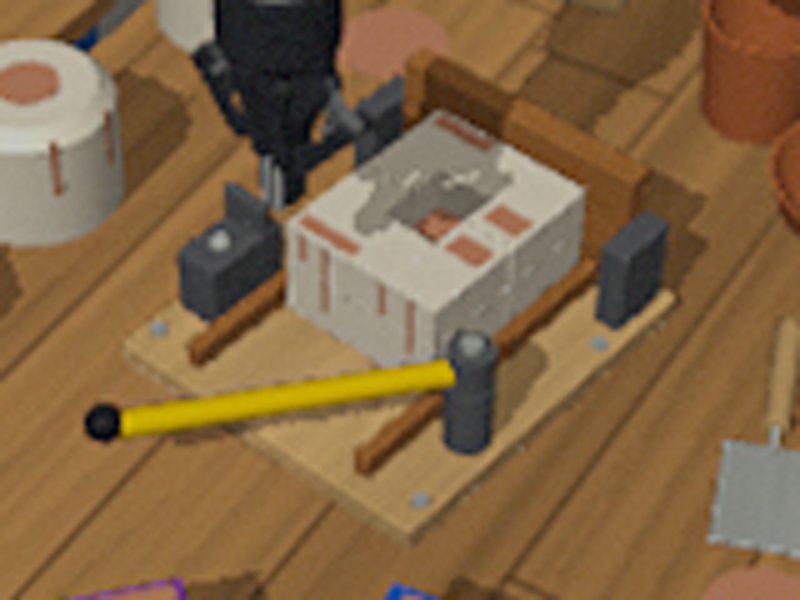

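Side view: halves closed with no gap (seam at (510,250)), bar unmoved. Next, go outside the bar at r = 160 mm.

move_arm(motion="0 -9.3 0 -4.3 0 -53.3 0;0 -9.3 0 -4.3 0 -53.3 0;0 -9.3 0 -4.3 0 -53.3 0;0 -9.3 0 -4.3 0 -53.3 0;0 -9.3 0 -4.3 0 -53.3 0;0 -9.3 0 -4.3 0 -53.3 0;0 -9.3 0 -4.3 0 -53.3 0;0 -9.3 0 -4.3 0 -53.3 0;0 -9.3 3 -4.3 0 -53.3 0;0 -9.3 6 -4.3 0 -53.3 0;0 -9.3 8.5 -4.3 0 -53.3 0;0 -9.3 10.5 -4.3 0 -53.3 0;0 -9.3 11.5 -4.3 0 -53.3 0;0 -9.3 11.5 -4.3 0 -53.3 0;0 -9.3 11.5 -4.3 0 -53.3 0")

```text
time: 8.35
tcp_pos: [0.5644, 0.0392, 0.0671]
tool_rot: [-1.479, 0.623, -0.623]
contact_force: [0.0, 0.0, 0.7]
opening: 0.002
```

```bash
python3 - <<'E'
from h import *
where()
cv2.imwrite('pics/s5.png',cv2.resize(bot.grab_frame('side')[160:280,260:420,::-1],None,fx=5,fy=5,interpolation=2))
hx,hy=-105,27
def arc(th,r=160,d=21): return hx+r*np.cos(th)-d*np.sin(th),hy+r*np.sin(th)+d*np.cos(th)
for th in (.93,.86,.78,.7,.62,.54,.46,.38,.3,.24,.2): cmd(*arc(th),66,th)
E
```

```text
t 8.35 cradle [-37.4 176.2  67.1] jaw 0.93 F [0.  0.  0.7] op 0.002
(np.float64(-26.180581592591604), np.float64(167.81370416943759), 66, 0.93) cm [ 1.37  0.16 -0.03] deg [-0.1  0.   0. ]
(np.float64(-16.52469891455251), np.float64(161.9559968946894), 66, 0.86) cm [2.5  0.16 0.07] deg [-0.1  4.   0. ]
(np.float64(-6.0227017212442515), np.float64(154.45389137032345), 66, 0.78) cm [3.79 0.16 0.1 ] deg [-0.1  8.6  0. ]
(np.float64(3.8461785335266505), np.float64(146.13651589100482), 66, 0.7) cm [5.08 0.17 0.02] deg [-0.1 13.2  0. ]
(np.float64(13.01881469472203), np.float64(137.05707327588203), 66, 0.62) cm [ 6.36  0.17 -0.16] deg [-0.1 17.8  0. ]
(np.float64(21.4365331934965), np.float64(127.27364097313841), 66, 0.54) cm [ 7.61  0.17 -0.44] deg [-0.1 22.4  0. ]
(np.float64(29.045489357808115), np.float64(116.84879956251919), 66, 0.46) cm [ 8.85  0.17 -0.82] deg [-0.1 26.9  0. ]
(np.float64(35.797011834569), np.float64(105.84923245318394), 66, 0.38) cm [10.05  0.17 -1.3 ] deg [-0.1 31.5  0. ]
(np.float64(41.64791392020882), np.float64(94.34529933745205), 66, 0.3) cm [11.2   0.17 -1.87] deg [-0.1 36.1  0. ]
(np.float64(45.422320821354916), np.float64(85.43051770023416), 66, 0.24) cm [12.04  0.17 -2.36] deg [-0.1 39.5  0. ]
(np.float64(47.63859650790237), np.float64(79.36849106187587), 66, 0.2) cm [12.58  0.17 -2.71] deg [-0.1 41.8  0. ]
```

View pics/s5.png

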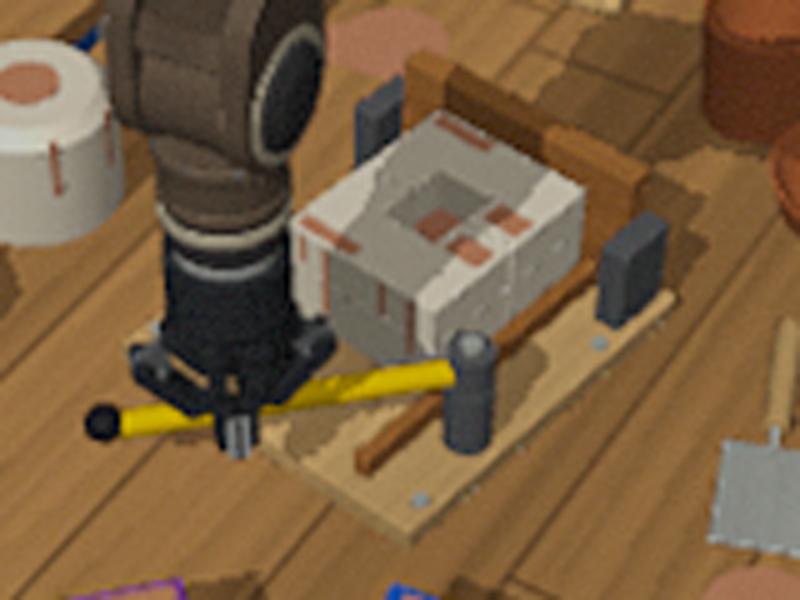

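Fingers (238,435) are on the outer side of the bar. Sweep to about 0.2 rad.

move_arm(motion="0 0.8 0.1 0 0 0 0;0 1.4 0.1 0 0 0 0;0 1.9 0.1 0 0 2 0;0 2.5 0.1 0.1 0 4 0;0 3.1 0.1 0.1 0 6.3 0;0 3.8 0.1 0.1 0 8.6 0;0 4.4 0.1 0.1 0 10.9 0;0 5.1 0.1 0 0 13.2 0;0 5.7 0.1 -0.1 0 15.5 0;0 6.4 0.1 -0.2 0 17.8 0;0 7 0.1 -0.3 0 20.1 0;0 7.6 0.1 -0.4 0 22.4 0;0 8.2 0.1 -0.6 0 24.7 0;0 8.9 0.1 -0.8 0 27 0;0 9.5 0.1 -1.1 0 29.3 0;0 10 0.1 -1.3 0 31.5 0;0 10.6 0.1 -1.6 0 33.8 0;0 11.2 0.1 -1.9 0 36.1 0;0 12 0.1 -2.3 0 39.5 0;0 12 0.1 -2.3 0 39.5 0")

```text
time: 10.4
tcp_pos: [0.6321, -0.0638, 0.0656]
tool_rot: [-1.247, 1.149, -1.149]
contact_force: [-1.0, 0.4, 0.3]
opening: -0.002
```

```bash
python3 - <<'E'
from h import *
where()
hx,hy=-105,27
def arc(th,r=160,d=20): return hx+r*np.cos(th)-d*np.sin(th),hy+r*np.sin(th)+d*np.cos(th)
for th in (.24,.2,.16,.12,.09,.06,.03,0): cmd(*arc(th),66,th)
E
```

```text
t 10.4 cradle [45.5 85.  65.6] jaw 0.238 F [-1.   0.4  0.3] op -0.002
(np.float64(45.660023447782045), np.float64(84.45917972538213), 66, 0.24) cm [ 0.06 -0.04 -0.  ] deg [-0.  -0.1  0. ]
(np.float64(47.83726583869743), np.float64(78.38842448403463), 66, 0.2) cm [ 0.7  -0.04  0.07] deg [-0.   2.2  0. ]
(np.float64(49.7700012078154), np.float64(72.2354587257919), 66, 0.16) cm [ 1.34 -0.04  0.11] deg [-0.   4.5  0. ]
(np.float64(51.45513759084021), np.float64(66.01012588330443), 66, 0.12) cm [ 1.99 -0.04  0.13] deg [-0.   6.8  0. ]
(np.float64(52.554866297958874), np.float64(61.29962253192165), 66, 0.09) cm [ 2.47 -0.04  0.12] deg [-0.   8.5  0. ]
(np.float64(53.51280626004378), np.float64(56.55825183541522), 66, 0.06) cm [ 2.96 -0.04  0.1 ] deg [-0.  10.2  0. ]
(np.float64(54.328095395788104), np.float64(51.790280707379054), 66, 0.03) cm [ 3.44 -0.04  0.07] deg [-0.  11.9  0. ]
(np.float64(55.0), np.float64(47.0), 66, 0) cm [ 3.92 -0.04  0.02] deg [-0.  13.7  0. ]
```

move_arm(motion="0 0.4 0 0 0 1.1 0;0 0.7 0 0.1 0 2.2 0;0 1 0 0.1 0 3.4 0;0 1.3 0 0.1 0 4.5 0;0 1.7 0 0.1 0 5.6 0;0 2 0 0.1 0 6.8 0;0 2.2 0 0.1 0 7.6 0;0 2.5 0 0.1 0 8.5 0;0 2.7 0 0.1 0 9.3 0;0 3 0 0.1 0 10.2 0;0 3.2 0 0.1 0 11 0;0 3.4 0 0.1 0 11.9 0;0 3.6 0 0 0 12.8 0;0 3.8 0 0 0 13.5 0;0 3.9 0 0 0 13.7 0;0 3.9 0 0 0 13.7 0")

```text
time: 12.0
tcp_pos: [0.6348, -0.1021, 0.0656]
tool_rot: [-1.132, 1.323, -1.323]
contact_force: [0.5, 0.2, 0.3]
opening: -0.001
```

```bash
python3 - <<'E'
from h import *
where()
cv2.imwrite('pics/s6.png',cv2.resize(bot.grab_frame('side')[160:280,260:420,::-1],None,fx=5,fy=5,interpolation=2))
E
```

```text
t 12.0 cradle [54.2 47.6 65.6] jaw 0.001 F [0.5 0.2 0.3] op -0.001
```

View pics/s6.png

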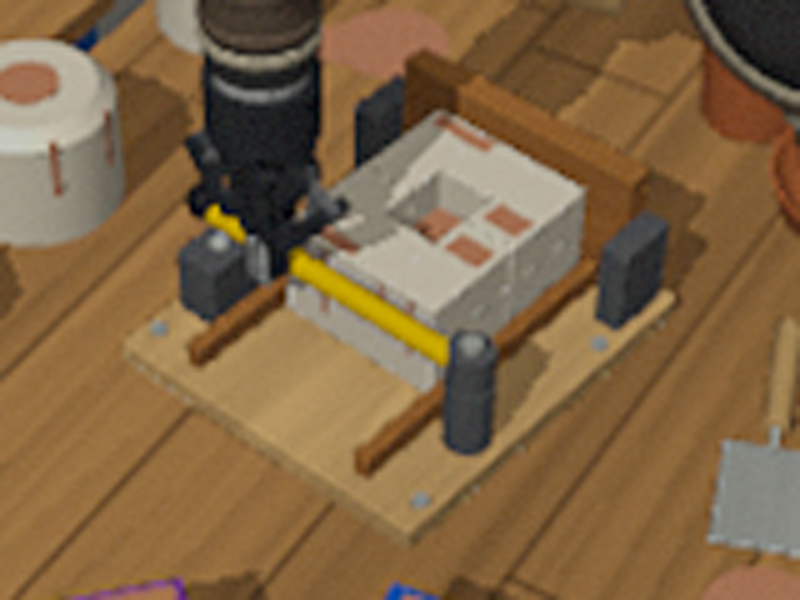

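The bar lies past the steel ball (215,240) and force is near zero, so it seems to have snapped in. I'll press lightly to check the stop.

move_arm(motion="0 0.1 0 0 0 0 0;0 0.2 0 0 0 0 0;0 0.3 0 0 0 0 0;0 0.4 0 0 0 0 0;0 0.4 0 0 0 0 0")

```text
time: 12.55
tcp_pos: [0.6347, -0.1025, 0.0657]
tool_rot: [-1.128, 1.323, -1.317]
contact_force: [0.4, 11.2, 0.4]
opening: -0.001
```

```bash
python3 -c "
from h import *
where()"
```

```text
t 12.55 cradle [54.1 47.2 65.7] jaw 0.004 F [ 0.4 11.2  0.4] op -0.001
```

Firm stop at y 47.2 mm (shut expected at 47). Withdraw.

move_arm(motion="0 -1 0 0 0 0 0;0 -3 0 0 0 0 0;0 -6 0 0 0 0 0;0 -6 0 0 0 0 0;0 -6 -5 0 0 0 0;0 -6 -10 0 0 0 0;0 -6 -14 0 0 0 0;0 -10 -16 0 0 0 0;0 -15 -16 0 0 0 0;0 -20 -16 -5 0 0 0;0 -25 -16 -10 0 0 0;0 -25 -16 -15 0 0 0;0 -25 -16 -15 0 0 0;0 -25 -16 -15 0 0 0;0 -25 -16 -15 0 0 0")

```text
time: 14.05
tcp_pos: [0.5245, 0.1646, 0.2263]
tool_rot: [-1.132, 1.32, -1.323]
contact_force: [-0.0, 0.1, -0.3]
opening: -0.004
```

```bash
python3 - <<'E'
from h import *
where()
a=cv2.resize(bot.grab_frame('side')[160:280,260:420,::-1],(400,300),interpolation=2)
f=bot.grab_frame('top')[:,:,::-1]; b=cv2.resize(f[160:310,270:470],(400,300),interpolation=2)
x=cv2.resize(f,(400,300));y=cv2.resize(cv2.imread('pics/top0.png'),(400,300))
cv2.imwrite('pics/f7.png',np.vstack([np.hstack([a,b]),np.hstack([y,x])]))
E
```

```text
t 14.05 cradle [-96.3 293.9 226.3] jaw 0.003 F [-0.   0.1 -0.3] op -0.004
```

View pics/f7.png

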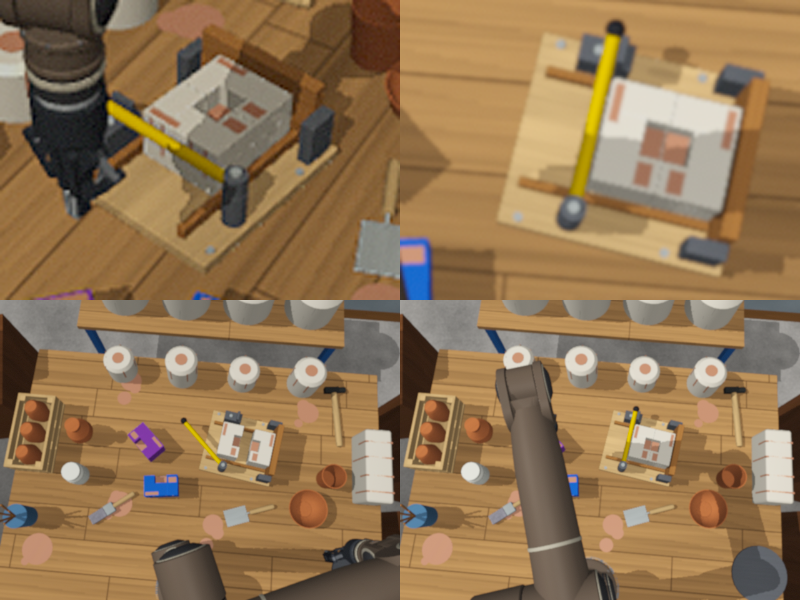

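Halves joined, bar across them, bystanders apparently unmoved. One enlarged crop to check the bar against the catch ball.

```bash
python3 - <<'E'
from h import *
f=bot.grab_frame('top')[:,:,::-1]
cv2.imwrite('pics/f8.png',cv2.resize(f[160:285,340:410],None,fx=4.8,fy=4.8,interpolation=2))
c=bot.camera_info('top')
for th in(0,.06,.12):
  q=[(-105+r*np.cos(th),27+r*np.sin(th),85) for r in(0,150,238)]
  print(th,((proj(c,c2w(p0,q))+.5-[340,160])*4.8-.5).round().tolist())
E
```

```text
0 [[79.0, 507.0], [144.0, 228.0], [180.0, 70.0]]
0.06 [[79.0, 507.0], [127.0, 224.0], [154.0, 65.0]]
0.12 [[79.0, 507.0], [109.0, 222.0], [126.0, 61.0]]
```

View pics/f8.png

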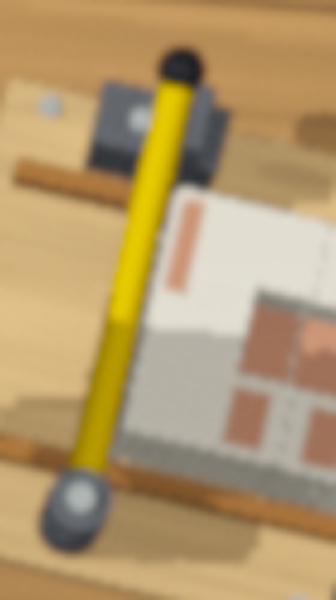

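The end ball is at (180,68) against a predicted (180,70) for angle 0, and the sprung ball (140,118) shows in front of the bar. It is shut.

```bash
python3 -c "
from workcell import bot
print(bot.job_done())"
```

```text
the job is handed in; nothing more can be done
None
```

The loose mould half is fully home against the fixed half, and the keeper bar is shut in its detent. I handed the job in shortly after 14 s on the robot's clock.

- **Mould half:** With the bar still open, I slid it in at about 2 to 5 N. It stopped firmly at the expected spot, and the force rose to 16 N. The side and top pictures show no gap, and the half is standing upright between the rails.
- **Keeper bar:** I swept it shut from outside, 160 mm from the hinge. It came up against its stop at 11 N, within about 1 mm of where "shut" should be. In the last picture the end ball is within 2 pixels of the predicted place for 0 rad, and the sprung ball shows in front of the bar.
- **Bystanders:** The robot ended clear of everything, with about 0 N on the tool. The things I could see on the bench look unmoved. In the last pictures the arm hid most of the blue and purple look-alikes, but it never went down near them.

No check failed or disagreed.

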